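Open the dial lid and tip out the bath pearls

TASK

Push the post on the jar's cork-look dial lid round until the largest opening of the dial lies squarely over the window in the white collar beneath. Then tip the jar in its yoke, by its handle bar, until all four bath pearls have rolled out into the pulled-out tier of the white tray, and let the jar swing back upright, with the dial left open. Leave the pill splitter, tongue cleaner and compact mirror where they lie.

Things in the scene. Friction and masses are not known exactly. Their poses are not given: they have to be found in the camera images.
- tray: white two-tier tray, fixed. Origin on the table right below the jar's pivot, z up; own +x is the way the jar pours. The lower tier, pulled out to +x, is the catch bin: x 0 to 165, y -85 to 85 mm, walls 42 high, floor at 5 mm. Upper deck (top z 60, side walls to 72 mm): x -135 to 10 mm. On it two steel yoke posts at y -64 and 64 mm, up to z 153 mm.
- pivot (a point): centre of the jar, on its pivot axis, 140 mm above the table; fixed. The axis is the tray's y.
- jar (a joint): tilt (rad) of the green glass jar, 96 mm across, z 81 to 200 mm upright: 0 upright, positive tips its top towards tray +x, stop at 2.1. A damped spring returns it upright: holding it at 1.9 takes about 3 N at the bar; let go, it swings back by itself in about 2 s. With the dial open the pearls roll out from about 1.75 on; rock the jar if some jam.
- bar_mid (a point): middle of the jar's steel handle bar: 10 mm thick, 96 mm long, parallel to the pivot axis (tray y), on two thin arms 80 mm apart. Jar upright: 65 mm behind the pivot (tray -x) and 70 mm above it; it moves on a circle of 95.5 mm radius about the pivot, over the top towards +x. Its outer side is free; the dial's edge is 10 mm in front of it.
- dial (a joint): angle (rad) of the flat cork-look dial, 102 mm across, face at z 207 mm on the upright jar: 0 when its largest opening lies exactly over the collar's window, which is on the tray's +x side; positive is anticlockwise from above. Starts at 1.5 to 2.2, so push it clockwise; it can be overshot (stops -0.5 and 2.6). Stays where left; about 1 N at the post moves it.
- post_top (a point): top centre of the round upright post on the dial: 12 mm diameter, 28 mm tall above the dial's face, axis 40 mm from the dial's centre, 105 degrees clockwise (from above) from the largest opening.
- opening_large (a point): centre of the dial's largest opening, a sector about 100 degrees wide, 14 to 47 mm from the dial's centre; the dial also has a medium opening about 12 mm wide and a slit about 4 mm wide (at mid-length), which pearls cannot pass. The window in the white collar below has the shape of the largest opening.
- catch_floor (a point): middle of the floor of the pulled-out tier.
- pearl0_center (a point): centre of one of four equal hard white bath pearls, 22 mm balls of about 11 g, at first inside the jar
- pearl1_center (a point): centre of one of four equal hard white bath pearls, 22 mm balls of about 11 g, at first inside the jar
- pearl2_center (a point): centre of one of four equal hard white bath pearls, 22 mm balls of about 11 g, at first inside the jar
- pearl3_center (a point): centre of one of four equal hard white bath pearls, 22 mm balls of about 11 g, at first inside the jar
- splitter: orange pill splitter, 90 x 45 x 24 mm, lying loose on the table near the tray; leave it
- cleaner: chrome tongue cleaner, 150 x 52 x 8 mm wire loop, lying loose on the table near the tray; leave it
- mirror: black closed compact mirror, 74 mm across and 16 mm high, lying loose on the table near the tray; leave it

How it is judged (in metres and radians):
On the way, in this order (a step that is already met when the one before it is completed fails the run):
1. the dial's largest opening lies over the window (within 0.2 rad), the jar upright (value of joint dial between -0.2 and 0.2 rad and value of joint jar below 0.2 rad), for 0.3 s.
2. the jar is tipped with the dial open (value of joint dial between -0.2 and 0.2 rad and value of joint jar above 1.4 rad), for 0.1 s.
3. all four pearls are in the pulled-out tier (x of pearl0_center in the frame of tray between 0.005 and 0.16 m and y of pearl0_center in the frame of tray between -0.08 and 0.08 m and z of each of pearl0_center, pearl1_center, pearl2_center, pearl3_center in the frame of tray below 0.05 m and x of pearl1_center in the frame of tray between 0.005 and 0.16 m and y of pearl1_center in the frame of tray between -0.08 and 0.08 m and x of pearl2_center in the frame of tray between 0.005 and 0.16 m and y of pearl2_center in the frame of tray between -0.08 and 0.08 m and x of pearl3_center in the frame of tray between 0.005 and 0.16 m and y of pearl3_center in the frame of tray between -0.08 and 0.08 m), for 0.2 s.
At the end, for the whole second after the job is handed in: All four pearls lie in the pulled-out tier of the tray (inside its walls, centres below 50 mm), the jar is upright again (within 0.15 rad) and still, and the dial's largest opening is over the window within 0.2 rad (all of step 3 and value of joint dial between -0.2 and 0.2 rad and value of joint jar below 0.15 rad and velocity of joint jar between -0.1 and 0.1 rad/s); the robot touches nothing.
It fails at once if the pill splitter is moved by more than 30 mm (distance of splitter from where it was at the start of the episode above 0.03 m).
It fails at once if the tongue cleaner is moved by more than 30 mm (distance of cleaner from where it was at the start of the episode above 0.03 m).
It fails at once if the compact mirror is moved by more than 30 mm (distance of mirror from where it was at the start of the episode above 0.03 m).
It also fails if it takes over 72 s, if anything falls off the work surface, if the arm or the gripper's body presses on something with over 40 N, if the wrist force passes 120 N, or if a joint passes its speed limit or range.

ROBOT

A 6-joint arm with a two-finger parallel gripper is mounted at the origin on the work surface. World frame = base frame: x ahead of the robot, y to its left, z up, the work surface at z = 0. Lengths are in mm, angles in degrees, forces in N, time in s.
With the tool pointing down it reaches from about 275 to 850 mm from the base axis. Payload 19 kg.
Tool frame: the origin (TCP) lies between the finger pads; the fingertips stand 11 mm ahead of it and the grasp point (between the pads) lies 8 mm behind it; z points along the fingers, y is the line along which they close (so a half turn about z gives the same grasp; the last joint's range is limited). The gripper opens to 85 mm and grips with 20 to 120 N. Pads are 22 mm wide; open, the fingers measure 114 mm over their backs; the gripper's body (76 mm by 85 mm) begins 54 mm behind the grasp point. The pads swing forward as they close: fully open they stand 13 mm farther back than shut.
Start: joints at [-78.724, 8.623, 82.357, -0, 89.026, -7.678], TCP at [186.733, -543.803, 242.267] pointing down, gripper open.
Joint ranges: [-160.23, 160.23], [-39.13, 120.54], [6.94, 153.29], [-79.49, 259.48], [9.18, 160.14], [-161.06, 161.06]. Speed limits (degrees/s): [108.29, 108.29, 127.2, 172.46, 172.46, 172.46].

INTERFACE

Orientations are given as [roll, pitch, yaw] about the fixed x, y, z axes, in that order (R = Rz(yaw) Ry(pitch) Rx(roll)).
In Python, from bench import r gives the robot as it stands.
- The arm moves only by the shell command python3 -m jog 'ROWS' [OPENING] [FORCE]. ROWS is JSON, one flat list of numbers, 6 for each row, row after row: the shift along the tool's x, y, z in units of 30 mm (1.0 is 30 mm), then the turn, a rotation vector about the tool's x, y, z in units of 6 degrees (1.0 is 6 degrees). In form: [x, y, z, wx, wy, wz, x, y, z, wx, wy, wz, ...]. A call has 1 to 20 rows; each row shifts and turns the commanded pose from where the row before left it, along the tool's axes as they then stand; what a row does not reach is not made up. A row lasts 1/12 s, in which the tool goes at most 41.7 mm and 7.16 degrees, less where a joint would pass 70% of its speed; a pose out of reach is approached as far as the arm can. A call is refused whole if a number of a shift passes 1 or a number of a turn 1, either way. A call with a gripper value outside its range is refused whole. OPENING is the opening in per cent of the stroke, from 0 (shut) to 100 (fully open), set as the call begins (- or left out, the last holds). The fingers move at their own pace and stop on an object; FORCE is the grip in N (left out, the last holds). Time passes only in rows, so rows that do not move let the fingers close. It gives the time, the measured TCP pose, the force, the opening and the grip force at its end, in the units of the state.
- r.sense(): the state, without advancing time (a new reading comes with each control period).
- r.capture(name): name is "scene" or "top" or "wrist"; returns the picture (420x560x3 uint8, blue, green, red); there is no depth.
- r.get_calibration(name): a dict with "camera_matrix" (3x3 intrinsics, pixels), "k1" (the pictures are not rectified: a ray, as slopes to the right and down, at radius r is drawn at 1 + k1 r^2 times it, then the intrinsics apply), "R" (3x3) and "t" (3): a world point X has camera coordinates R X + t; the wrist camera has in their place "T_tool_cam" (4x4, takes a point from camera to tool coordinates, whose origin is the TCP and whose axes are the flange's). Camera axes: x right, y down, z forward; pixel columns grow to the right and rows downward; lengths in mm; the calibration is good to about 2 mm. A picture is of the moment at which its call begins: read the wrist's pose just before it. get_calibration takes no time and is no camera call.
- r.close_job(): hands the job in; it is judged then, once.
Trained networks look in the newest picture that a camera, given by its name, has taken for a name from the list of things; names that differ only in an ending like _2 or _b are one class to them, and where a whole thing is asked for, a point or a joint stands for the part that bears it (a point fixed in the world has none). Each returns a list of dicts, best first, with "conf" (0 to 1); they miss things now and then, are a little off and sometimes report something else, mostly with a low value. They report only what shows in the picture. A call takes as long as a camera call.
- r.spot_in(target, camera): "position" ([x, y, z] in mm, in world coordinates, good to about 4 mm: the middle of the surface that is visible of it).
- r.cut_out(target, camera): "mask" (420x560 bool, what is visible of it).
The state is a dict: "time": time; "joint_positions": joint angles; "dq": joint speeds; "joint_torque": joint torques, N m; "position": TCP position; "tool_rot": TCP orientation; "contact_force": force on the tool from outside, world axes, zero at the start; "ft_torque": the same for the moment, N m; "finger_gap": opening from 0.0 (shut) to 1.0 (fully open); "grasp_force": force on a finger pad.
Only numpy, scipy, OpenCV 4.12 (cv2) and the standard library are available. Lean on these libraries where they do the work, as an engineer would, in place of code of your own. Each camera call takes 0.05 s, during which the arm holds its last target. There are 200 camera calls.

## Working session

There is one attempt and no reset: what is moved stays moved. The work goes in short steps, Python scripts to look and compute and a shell command to move; the robot and the scene stay as the last step left them, time stands still between calls to the robot, and variables do not carry over. Pictures are saved under pics/ and viewed, at most 10 in all, crops included, and the job is handed in when it is done.

```bash
mkdir -p pics; ls; cat > h.py <<'E'
from bench import r
import numpy as np, cv2
def proj(cal,X):
    p=np.array(cal["R"])@np.array(X,float)+np.array(cal["t"]).ravel()
    s=p[:2]/p[2]; s=s*(1+cal["k1"]*(s@s)); K=np.array(cal["camera_matrix"])
    return K[:2,:2]@s+K[:2,2]
E
python3 - <<'E'
from h import *
s=r.sense();print(s["time"],s["position"],s["tool_rot"])
a=r.capture("scene");b=r.capture("top")
cv2.imwrite("pics/scene.png",a);cv2.imwrite("pics/top.png",b)
for c in("scene","top"):
  for n in("tray","jar","bar_mid","dial","post_top","opening_large","catch_floor","splitter","cleaner","mirror"):
    try: print(c,n,[(np.round(d["position"]).tolist(),round(d["conf"],2)) for d in r.spot_in(n,c)[:2]])
    except Exception as e: print(c,n,e)
E
```

```text
pics
0.0 [ 186.70676225 -543.6173759   241.69486822] [-1.79935482e+02 -9.51901400e-03  1.89551118e+01]
scene tray [([616.0, -77.0, 62.0], 0.58)]
scene jar [([603.0, -88.0, 205.0], 0.74), ([612.0, -84.0, 208.0], 0.56)]
scene bar_mid [([606.0, -83.0, 205.0], 0.61)]
scene dial [([602.0, -92.0, 206.0], 0.91)]
scene post_top [([605.0, -87.0, 207.0], 0.74)]
scene opening_large [([607.0, -87.0, 206.0], 0.56)]
scene catch_floor [([617.0, -76.0, 61.0], 0.61)]
scene splitter [([717.0, 29.0, 24.0], 0.55)]
scene cleaner [([415.0, -145.0, 9.0], 0.59)]
scene mirror [([631.0, 96.0, 13.0], 0.97), ([609.0, -83.0, 208.0], 0.36)]
top tray [([570.0, -84.0, 60.0], 0.83)]
top jar [([599.0, -98.0, 206.0], 0.79), ([603.0, -90.0, 208.0], 0.65)]
top bar_mid [([602.0, -92.0, 208.0], 0.89), ([573.0, -82.0, 58.0], 0.26)]
top dial [([606.0, -89.0, 210.0], 0.79)]
top post_top [([600.0, -88.0, 205.0], 0.76)]
top opening_large [([602.0, -89.0, 207.0], 0.84)]
top catch_floor [([574.0, -83.0, 62.0], 0.65)]
top splitter []
top cleaner [([438.0, -168.0, 9.0], 0.86)]
top mirror [([623.0, 98.0, 15.0], 0.87)]
```

View pics/scene.png

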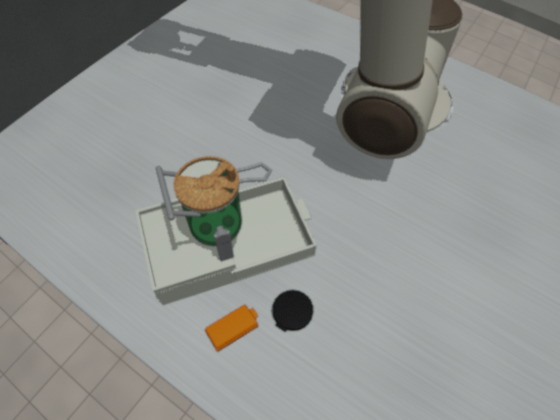

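View pics/top.png

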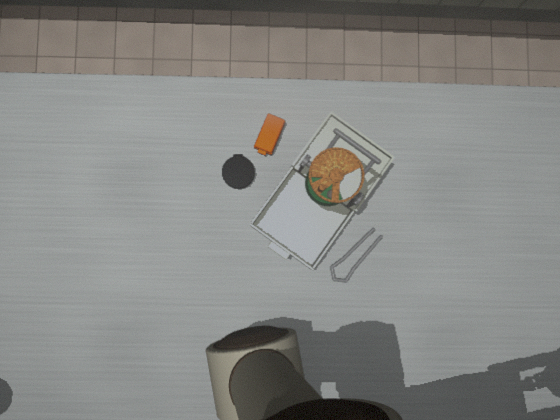

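The top view shows the tray pouring down-left, towards the robot. Its corners are at about (252,223), (315,268), (332,115) and (393,158). The bar is at about (357,145), and the white sector of the opening is at (350,185). Next I fit the tray pose.

```bash
cat >> h.py <<'E'
def tw(p,q):  # tray pose p=(x,y,yaw) to world
    c,s=np.cos(p[2]),np.sin(p[2]); return np.array([p[0]+c*q[0]-s*q[1],p[1]+s*q[0]+c*q[1],q[2]])
E
python3 - <<'E'
from h import *
from scipy.optimize import least_squares
ct=r.get_calibration("top");cs=r.get_calibration("scene")
obs=[(ct,(165,85,42),(315,269)),(ct,(165,-85,42),(252,223)),(ct,(-135,-85,72),(332,114)),(ct,(-135,85,72),(394,158)),
(cs,(165,85,42),(289,184)),(cs,(165,-85,42),(314,249)),(cs,(-135,-85,72),(157,283)),(cs,(-135,85,72),(138,211))]
for sel in (obs,obs[:4]):
  f=lambda p:np.concatenate([proj(c,tw(p,q))-np.array(u) for c,q,u in sel])
  o=least_squares(f,[600,-90,2.3]);print(o.x,np.degrees(o.x[2]),np.round(f(o.x).reshape(-1,2),1).tolist())
  p=o.x
  print("bar",tw(p,(-65,0,210)),proj(ct,tw(p,(-65,0,210))),"pv",proj(ct,tw(p,(0,0,207))))
a=cv2.imread("pics/top.png")[105:265,230:410];b=cv2.imread("pics/scene.png")[140:300,130:310]
img=np.hstack([cv2.resize(x,None,fx=2.2,fy=2.2,interpolation=2) for x in(a,b)])
p=o.x
cv2.imwrite("pics/z1.png",cv2.convertScaleAbs(cv2.resize(img,(790,352)),alpha=1.6,beta=20))
np.save("p.npy",p)
E
```

```text
[592.34294573 -96.18919389   2.5091825 ] 143.7655673402401 [[-5.5, 1.3], [-5.1, -0.1], [-1.0, -2.6], [0.1, 0.9], [-3.0, -7.7], [2.6, -3.4], [-5.5, 4.4], [-1.8, -3.8]]
bar [ 644.77228595 -134.61007733  210.        ] [356.24730158 147.27491163] pv [335.16211654 175.26122297]
[ 592.42579671 -102.1735478     2.531404  ] 145.03876543869123 [[-0.8, 1.6], [-1.5, 1.6], [0.2, -2.7], [2.2, -0.6]]
bar [ 645.69589214 -139.41998297  210.        ] [358.83110955 146.8408491 ] pv [338.39339894 175.28146583]
```

View pics/z1.png

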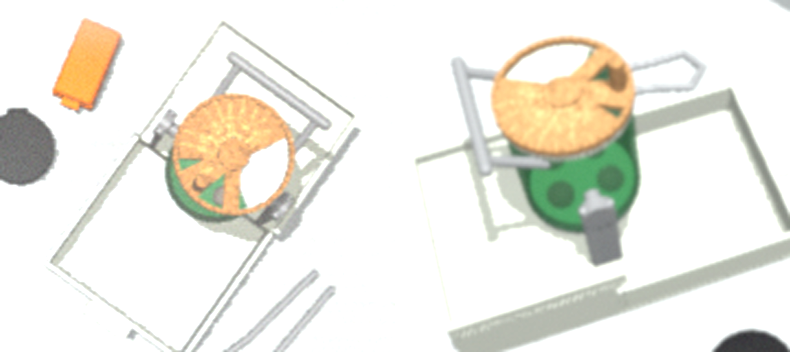

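```bash
python3 - <<'E'
from h import *
from scipy.optimize import least_squares
ct=r.get_calibration("top");cs=r.get_calibration("scene")
T=lambda q,u:(ct,q,(u[0]/2.194+230,u[1]/2.194+105))
S=lambda q,u:(cs,q,((u[0]-395)/2.194+130,u[1]/2.194+140))
obs=[T((165,-85,42),(52,265)),T((-135,-85,72),(223,25)),T((-135,85,72),(354,117)),T((0,0,207),(234,154)),T((-65,-48,210),(234,58)),T((-65,48,210),(325,123)),
S((165,85,42),(735,92)),S((-135,85,72),(416,160)),S((0,0,207),(563,97)),S((-65,48,210),(459,64)),S((-65,-48,210),(485,168))]
post=[T(None,(203,184)),S(None,(618,72))]
for sel in (obs,obs[:6],obs[6:]):
  f=lambda p:np.concatenate([proj(c,tw(p,q))-np.array(u) for c,q,u in sel])
  p=least_squares(f,[600,-90,2.5],loss="soft_l1").x;print(p,np.degrees(p[2]),np.round(f(p).reshape(-1,2),1).tolist())
  if sel is obs: np.save("p.npy",p)
p=np.load("p.npy")
for h in(207,221,235):
  g=lambda d:np.concatenate([proj(c,tw(p,(40*np.cos(d[0]-1.8326),40*np.sin(d[0]-1.8326),h)))-np.array(u) for c,q,u in post])
  o=least_squares(g,[1.8]);print(h,o.x,g(o.x))
for n,q in dict(dial=(0,0,207),bar=(-65,0,210)).items(): print(n,tw(p,q))
E
```

```text
[593.15640813 -95.63674697   2.52639722] 144.75189833944708 [[-6.4, -1.9], [-2.1, -5.5], [2.0, -1.0], [-1.8, -0.4], [-2.2, -0.2], [-1.6, 0.7], [-0.1, -6.1], [-4.1, -4.1], [-0.4, -4.3], [-0.4, -2.0], [0.2, -1.1]]
[ 591.67170709 -100.01796232    2.53836857] 145.43780574397977 [[-3.9, -0.3], [-1.0, -4.9], [3.7, -1.1], [0.6, 0.5], [-0.4, 0.6], [0.5, 1.1]]
[598.31350395 -90.23842615   2.50959977] 143.7894753735395 [[1.7, -2.5], [-3.4, -2.0], [0.2, -0.5], [0.2, 1.0], [-0.2, 2.7]]
207 [1.78680092] [-1.0689976   2.76509697 -0.37214907  1.12420796]
221 [1.65105501] [-2.31308344 -0.1412893  -0.55895371 -1.78190613]
235 [1.52333723] [-3.19438088 -3.28118866 -1.23715638 -4.92804477]
dial [593.15640813 -95.63674697 207.        ]
bar [ 646.23935213 -133.14942558  210.        ]
```

```bash
python3 -m jog '[0.82,-0.48,-0.31,0,0,0,0.82,-0.48,-0.31,0,0,0,0.82,-0.48,-0.31,0,0,0,0.82,-0.48,-0.31,0,0,0,0.82,-0.48,-0.31,0,0,0,0.82,-0.48,-0.31,0,0,0,0.82,-0.48,-0.31,0,0,0,0.82,-0.48,-0.31,0,0,0,0.82,-0.48,-0.31,0,0,0,0.82,-0.48,-0.31,0,0,0,0.82,-0.48,-0.31,0,0,0,0.82,-0.48,-0.31,0,0,0,0.82,-0.48,-0.31,0,0,0,0.82,-0.48,-0.31,0,0,0,0.82,-0.48,-0.31,0,0,0,0.82,-0.48,-0.31,0,0,0,0.82,-0.48,-0.31,0,0,0,0.82,-0.48,-0.31,0,0,0,0.82,-0.48,-0.31,0,0,0,0.82,-0.48,-0.31,0,0,0]' 30
python3 -m jog '[0,0,0,0,0,-1,0,0,0,0,0,-1,0,0,0,0,0,-1,0,0,0,0,0,-1,0,0,0,0,0,-1,0,0,0,0,0,-1,0,0,0,0,0,-1,0,0,0,0,0,-1,0,0,0,0,0,-1,0,0,0,0,0,-1,0,0,0,0,0,-1,0,0,0,0,0,-1,0,0,0,0,0,-1,0,0,0,0,0,-1,0,0,0,0,0,-1,0,0,0,0,0,-1,0,0,0,0,0,-1,0,0,0,0,0,-1,0,0,0,0,0,-1]'
python3 - <<'E'
from h import *
from scipy.spatial.transform import Rotation as Ro
s=r.sense();T=np.array(r.get_calibration("wrist")["T_tool_cam"]);print(s["position"],s["tool_rot"],s["joint_positions"]);print(T)
a=r.capture("wrist");cv2.imwrite("pics/w1.png",a)
cal=r.get_calibration("wrist")
W=np.eye(4);W[:3,:3]=Ro.from_euler("xyz",s["tool_rot"],degrees=True).as_matrix();W[:3,3]=s["position"]
C=np.linalg.inv(W@T);cal["R"]=C[:3,:3];cal["t"]=C[:3,3]
p=np.load("p.npy");print(proj(cal,tw(p,(0,0,207))),proj(cal,tw(p,(-65,0,210))))
E
```

```text
time: 2.77
position: [559.2, -110.3, 428.8]
tool_rot: [180.0, -0.0, 19.0]
contact_force: [0.4, -0.5, 0.7]
finger_gap: 0.302
grasp_force: 0.0
time: 4.35
position: [558.5, -111.7, 428.3]
tool_rot: [-180.0, -0.0, 133.2]
contact_force: [0.9, 0.0, -0.1]
finger_gap: 0.3
grasp_force: 0.0
[ 558.50983699 -111.66883823  428.28706921] [-1.79999777e+02 -7.51868516e-03  1.33247150e+02] [-1.90578511e+01  8.57791313e+00  6.11530262e+01  3.51488601e-03
  1.10275821e+02 -6.23037829e+01]
[[ 1.54150841e-04 -9.63155221e-01 -2.68946083e-01  6.73749318e+01]
 [ 9.99999174e-01  4.91567233e-04 -1.18724478e-03 -4.34036986e-01]
 [ 1.27570609e-03 -2.68945678e-01  9.63154502e-01 -1.31392648e+02]
 [ 0.00000000e+00  0.00000000e+00  0.00000000e+00  1.00000000e+00]]
[314.79787533 191.63933156] [323.70281201 240.42987945]
```

View pics/w1.png

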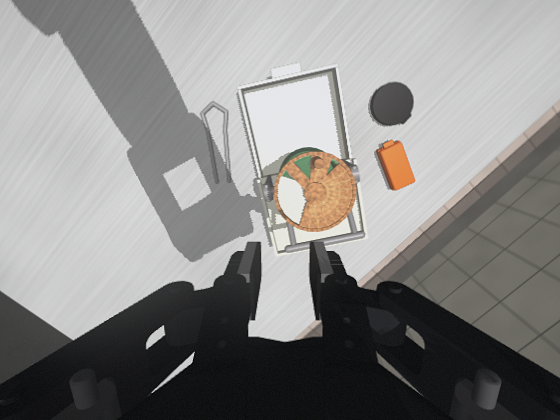

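```bash
python3 - <<'E'
import cv2
a=cv2.imread("pics/w1.png")[130:265,225:405]
cv2.imwrite("pics/z2.png",cv2.resize(a,None,fx=4.4,fy=4.4,interpolation=2))
E
```

```text
(no output)
```

View pics/z2.png

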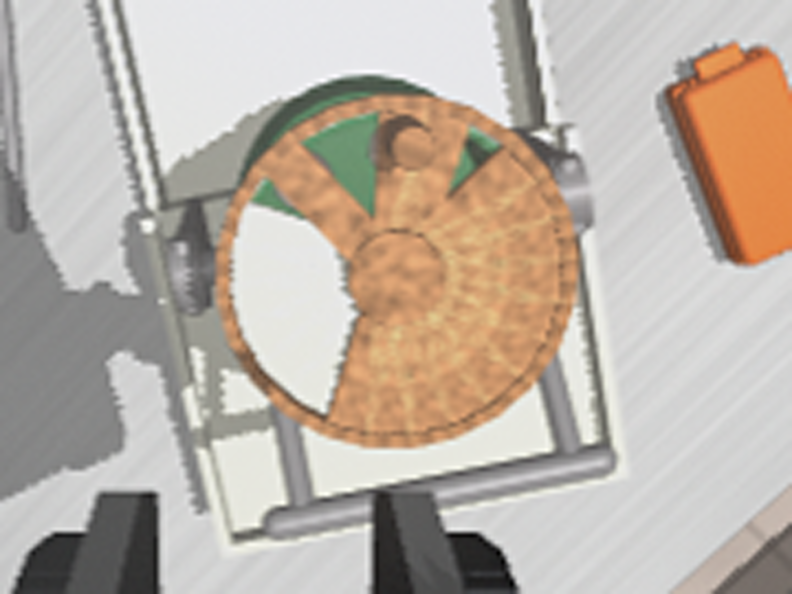

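The zoom shows the dial centre at (396,270), the post top at (411,147), the bar ends at (270,523) and (612,461), and the opening on the left.

```bash
cat >> h.py <<'E'
from scipy.spatial.transform import Rotation as Ro
from scipy.optimize import least_squares
def wcal(pos,rot):
    cal=r.get_calibration("wrist");W=np.eye(4);W[:3,:3]=Ro.from_euler("xyz",rot,degrees=True).as_matrix();W[:3,3]=pos
    C=np.linalg.inv(W@np.array(cal["T_tool_cam"]));cal["R"]=C[:3,:3];cal["t"]=C[:3,3];return cal
def post(p,d,h=235): a=d-np.radians(105);return tw(p,(40*np.cos(a),40*np.sin(a),h))
E
python3 - <<'E'
from h import *
c=wcal([558.51,-111.67,428.29],[-180,-.0075,133.247])
Z=lambda u:np.array([225+u[0]/4.4,130+u[1]/4.4])
L=[((0,0,207),(396,270)),((-65,48,210),(270,523)),((-65,-48,210),(612,461))]
f=lambda v:np.concatenate([proj(c,tw(v,q))-Z(u) for q,u in L]+[proj(c,post(v,v[3]))-Z((411,147))])
o=least_squares(f,[593,-95,2.53,1.7]);p=o.x;print(p,np.degrees(p[2]),f(p).round(1))
for nm,a in (("dial",p[3]),):print(proj(c,tw(p,(30*np.cos(a),30*np.sin(a),207)))*4.4-np.array([225,130])*4.4)
np.save("p.npy",p);P=post(p,p[3]);print("post",P,"bar",tw(p,(-65,0,210)))
s=r.sense();R=Ro.from_euler("xyz",s["tool_rot"],degrees=True).as_matrix();print("tool shift to post",R.T@(P-s["position"]),"psi want",np.degrees(p[2]+p[3])-105,s["tool_rot"])
E
```

```text
[594.78765986 -95.78144079   2.52950351   1.65085339] 144.9298756184124 [ 0.7  1.2  1.8 -0.6 -2.5 -0.5 -0.  -0.3]
[296.54795559 304.32202562]
post [566.74292129 -67.25964844 235.        ] bar [ 647.98687281 -133.1290477   210.        ]
tool shift to post [ 26.38296145  36.62451783 193.30646313] psi want 134.516807553594 [ 1.79997712e+02 -5.90661608e-03  1.33723886e+02]
```

```bash
python3 -m jog '[0.44,0.61,0,0,0,0,0.44,0.61,0,0,0,0,0,0,1,0,0,0,0,0,1,0,0,0,0,0,1,0,0,0,0,0,1,0,0,0,0,0,1,0,0,0,0,0,0.6,0,0,0,0,0,0.4,0,0,0,0,0,0.4,0,0,0,0,0,0.4,0,0,0,0,0,0,0,0,0]' 40
python3 - <<'E'
from h import *
s=r.sense();print(s["position"],s["tool_rot"],s["contact_force"]);p=np.load("p.npy");print(post(p,p[3],0))
a=r.capture("wrist");cv2.imwrite("pics/w2.png",a)
E
```

```text
time: 5.4
position: [567.0, -67.3, 222.5]
tool_rot: [-179.9, -0.1, 132.9]
contact_force: [-0.3, 1.2, -1.0]
finger_gap: 0.399
grasp_force: 0.0
[566.96606558 -67.25631264 222.49376404] [-1.79943394e+02 -1.00672746e-01  1.32915349e+02] [-0.33915729  1.17496523 -0.96540342]
[566.74292129 -67.25964844   0.        ]
```

View pics/w2.png

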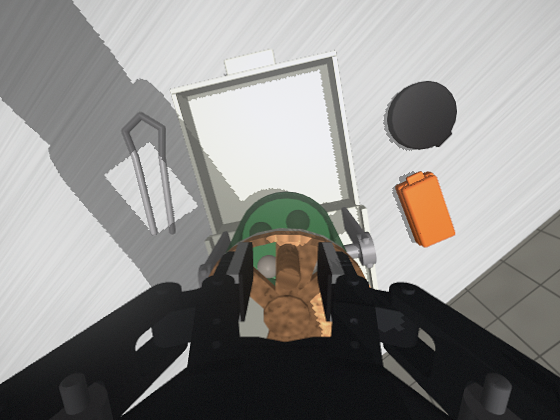

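```bash
python3 -m jog '[0,0,0,0,0,0,0,0,0,0,0,0,0,0,0,0,0,0,0,0,0,0,0,0,-0.007,0.14,0,0,0,1,-0.007,0.14,0,0,0,1,-0.007,0.14,0,0,0,1,-0.007,0.14,0,0,0,1,-0.007,0.14,0,0,0,1,-0.007,0.14,0,0,0,1,-0.007,0.14,0,0,0,1,-0.007,0.14,0,0,0,1,-0.007,0.14,0,0,0,1,-0.007,0.14,0,0,0,1,-0.007,0.14,0,0,0,1,-0.007,0.14,0,0,0,1,-0.007,0.14,0,0,0,1,-0.007,0.14,0,0,0,1,-0.007,0.14,0,0,0,1,0,0,0,0,0,0]' 20
python3 - <<'E'
from h import *
s=r.sense();print(s["position"],s["tool_rot"],s["contact_force"]);p=np.load("p.npy")
for d in(0,.1): print(post(p,d,0))
d=s["position"]-np.array([594.6,-95.7,0]);print(np.hypot(d[0],d[1]),np.degrees(np.arctan2(d[1],d[0])-p[2])+105)
E
```

```text
time: 7.12
position: [624.5, -69.6, 224.4]
tool_rot: [180.0, -0.0, 42.6]
contact_force: [0.0, -0.7, 0.2]
finger_gap: 0.204
grasp_force: 0.0
[624.48279356 -69.63061548 224.40772827] [ 1.79994676e+02 -8.52316602e-03  4.26240868e+01] [ 0.0273701  -0.65760683  0.24498125]
[625.46088297 -70.10745816   0.        ]
[622.74452321 -67.17350847   0.        ]
39.65594735526191 1.1711719841524229
```

```bash
python3 -m jog '[0,0.1,0,0,0,0.7,0,0,0,0,0,0,0,-0.03,0,0,0,0,0,0,-0.5,0,0,0,0,0,-1,0,0,0,0,0,-1,0,0,0,0,0,-1,0,0,0,0,0,-1,0,0,0,-1,0,-1,0,0,0,-1,0,-1,0,0,0,-1,0,-0.5,0,0,0,0,0,0,0,0,0,0,0,0,0,0,0]'
python3 - <<'E'
from h import *
s=r.sense();a=r.capture("wrist");np.save("w3.npy",np.r_[s["position"],s["tool_rot"]])
p=np.load("p.npy");c=wcal(s["position"],s["tool_rot"]);u=proj(c,tw(p,(0,0,207)));print(u,[proj(c,post(p,d)) for d in(0,.1,.2)])
x,y=int(u[0])-80,max(0,int(u[1])-80);b=cv2.resize(a[y:y+130,x:x+170],None,fx=4.4,fy=4.4,interpolation=2);print(x,y)
cv2.imwrite("pics/w3.png",b)
E
```

```text
time: 8.2
position: [555.4, -127.0, 434.8]
tool_rot: [179.9, -0.1, 38.9]
contact_force: [0.3, 0.7, -0.2]
finger_gap: 0.197
grasp_force: 0.0
[284.09322809 140.14682994] [array([283.37858376, 103.46614725]), array([279.6757646, 103.7339982]), array([276.02120872, 104.39023107])]
204 60
```

View pics/w3.png

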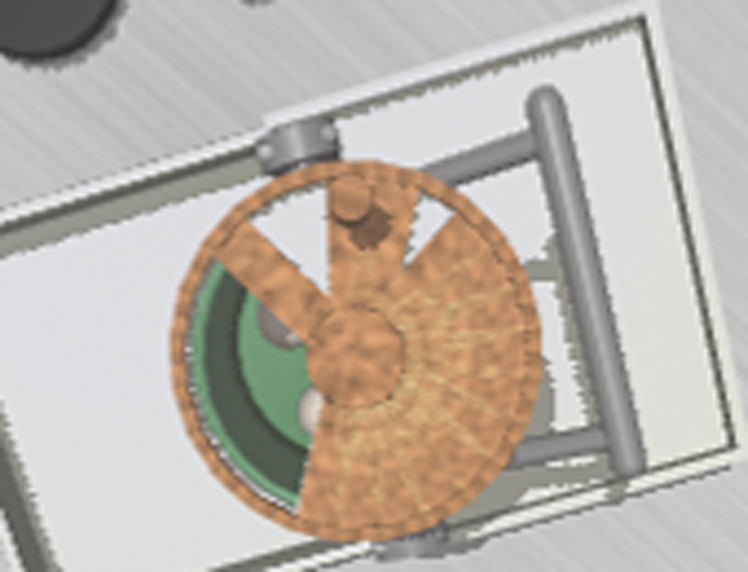

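The opening lies squarely over the window: the post shows at (352,198) in the crop, and the angle fits dial ≈ 0. Next is the bar: shut the fingers and go behind it with tool x along tray +x.

```bash
python3 - <<'E'
from h import *
p=np.load("p.npy");s=r.sense();R=Ro.from_euler("xyz",s["tool_rot"],degrees=True).as_matrix()
g=tw(p,(-95,0,330));print(g,R.T@(g-s["position"])/30,"yaw rows",(np.degrees(p[2])-s["tool_rot"][2])/6)
def pose(t):
    b=np.radians(132.88)-t;th=.55*t;B=95.5*np.array([np.cos(b),np.sin(b)])
    n=np.array([np.cos(th),-np.sin(th)]);z=np.array([-np.sin(th),-np.cos(th)]);return B-16*n+3*z,n,z,th
ts=np.linspace(0,2,21)
for a,b in zip(ts,ts[1:]):
    P,n,z,th=pose(a);Q,_,_,th2=pose(b);d=Q-P;print(round(b,2),np.round([d@n/30,d@z/30,-np.degrees(th2-th)/6],3))
E
```

```text
[ 672.54035571 -150.36640473  330.        ] [2.52181019 3.05674319 3.45095908] yaw rows 17.676857815942423
0.1 [ 0.239 -0.234 -0.525]
0.2 [ 0.248 -0.223 -0.525]
0.3 [ 0.256 -0.211 -0.525]
0.4 [ 0.264 -0.199 -0.525]
0.5 [ 0.272 -0.187 -0.525]
0.6 [ 0.279 -0.175 -0.525]
0.7 [ 0.285 -0.162 -0.525]
0.8 [ 0.29  -0.149 -0.525]
0.9 [ 0.295 -0.135 -0.525]
1.0 [ 0.3   -0.121 -0.525]
1.1 [ 0.304 -0.108 -0.525]
1.2 [ 0.307 -0.094 -0.525]
1.3 [ 0.31  -0.08  -0.525]
1.4 [ 0.311 -0.065 -0.525]
1.5 [ 0.313 -0.051 -0.525]
1.6 [ 0.313 -0.037 -0.525]
1.7 [ 0.313 -0.023 -0.525]
1.8 [ 0.313 -0.008 -0.525]
1.9 [ 0.312  0.006 -0.525]
2.0 [ 0.31   0.02  -0.525]
```

```bash
python3 -m jog '[0.63,0.76,0,0,0,0,0.63,0.76,0,0,0,0,0.63,0.76,0,0,0,0,0.63,0.76,0,0,0,0,0,0,0,0,0,-1,0,0,0,0,0,-1,0,0,0,0,0,-1,0,0,0,0,0,-1,0,0,0,0,0,-1,0,0,0,0,0,-1,0,0,0,0,0,-1,0,0,0,0,0,-1,0,0,0,0,0,-1,0,0,0,0,0,-1,0,0,0,0,0,-1,0,0,0,0,0,-1,0,0,0,0,0,-1,0,0,0,0,0,-1]' 0
python3 -m jog '[0,0,0,0,0,-1,0,0,0,0,0,-1,0,0,0,0,0,-1,0,0,0,0,0,-0.7,0,0,1,0,0,0,0,0,1,0,0,0,0,0,1,0,0,0,0,0,1,0,0,0,0,0,0,0,0,0,0,0,0,0,0,0]'
python3 - <<'E'
from h import *
p=np.load("p.npy");s=r.sense();R=Ro.from_euler("xyz",s["tool_rot"],degrees=True).as_matrix()
g=tw(p,(-95,0,207));print(R.T@(g-s["position"])/30,s["joint_positions"].round() if hasattr(s["joint_positions"],"round") else s["joint_positions"],np.degrees(p[2])-s["tool_rot"][2])
E
```

```text
time: 9.75
position: [673.0, -149.2, 431.5]
tool_rot: [-179.9, -0.1, 123.2]
contact_force: [-0.9, -0.3, 0.6]
finger_gap: 0.002
grasp_force: 0.0
time: 10.58
position: [672.2, -149.3, 311.7]
tool_rot: [-180.0, -0.2, 145.1]
contact_force: [0.4, 0.3, 1.0]
finger_gap: -0.002
grasp_force: 0.0
[-0.0424835  -0.02067386  3.48905976] [-19.  22.  57.   0. 101. -74.] -0.14145858179699644
```

```bash
python3 -m jog '[0,0,1,0,0,0,0,0,1,0,0,0,0,0,0.8,0,0,0,0,0,0.5,0,0,0,0,0,0.2,0,0,0,0.15,0,0,0,0,0,0.15,0,0,0,0,0,0.1,0,0,0,0,0,0,0,0,0,0,0,0,0,0,0,0,0]'
python3 - <<'E'
from h import *
p=np.load("p.npy");s=r.sense();R=Ro.from_euler("xyz",s["tool_rot"],degrees=True).as_matrix()
g=tw(p,(-81,0,207));print(R.T@(g-s["position"]),s["contact_force"])
E
```

```text
time: 11.42
position: [662.7, -143.2, 209.7]
tool_rot: [180.0, 0.1, 145.0]
contact_force: [-0.4, 0.4, 0.8]
finger_gap: -0.002
grasp_force: 0.0
[ 1.80034897 -0.18895514  2.64697666] [-0.40779306  0.38173503  0.75383009]
```

```bash
python3 -m jog '[0.06,0,0.08,0,0,0,0.24,0,-0.23,0,-0.52,0,0.25,0,-0.22,0,-0.52,0,0.26,0,-0.21,0,-0.52,0,0.26,0,-0.2,0,-0.53,0,0.27,0,-0.19,0,-0.53,0,0.28,0,-0.17,0,-0.52,0,0.28,0,-0.16,0,-0.53,0,0.29,0,-0.15,0,-0.53,0,0.3,0,-0.14,0,-0.52,0,0.3,0,-0.12,0,-0.53,0]'
python3 - <<'E'
from h import *
p=np.load("p.npy");s=r.sense();c,q=np.cos(p[2]),np.sin(p[2]);d=np.array(s["position"])-[p[0],p[1],140]
print("tray frame",c*d[0]+q*d[1],-q*d[0]+c*d[1],d[2],s["contact_force"],s["joint_positions"])
R=Ro.from_euler("xyz",s["tool_rot"],degrees=True).as_matrix();print("tilt",np.degrees(np.arccos(-R[2,2])))
for t in(.9,1.0):
    b=np.radians(132.88)-t;th=.55*t;B=95.5*np.array([np.cos(b),np.sin(b)]);print(B-16*np.array([np.cos(th),-np.sin(th)])+3*np.array([-np.sin(th),-np.cos(th)]))
cv2.imwrite("pics/s4.png",r.capture("scene")[60:360,40:440])
E
```

```text
time: 12.33
position: [587.9, -91.1, 238.9]
tool_rot: [179.9, 31.8, 144.9]
contact_force: [2.0, -4.7, 6.6]
finger_gap: 0.002
grasp_force: 2.9
tray frame 8.356817844161707 0.1397124079851766 98.90239527560706 [ 2.03459366 -4.68774053  6.61288456] [ -9.37861942  -4.80124863 102.05676517 -16.21323362  54.58096897
 -58.20703569]
tilt 31.847765221668
[-1.08192086 99.3652426 ]
[ 8.56690411 98.29856965]
```

View pics/s4.png

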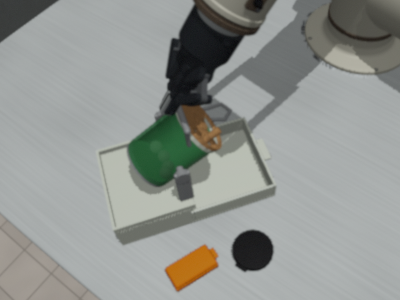

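The jar is tipped about 1 rad and the fingers are behind the bar. I continue to about 1.9.

```bash
python3 -m jog '[0.3,0,-0.11,0,-0.52,0,0.31,0,-0.09,0,-0.52,0,0.31,0,-0.08,0,-0.52,0,0.31,0,-0.07,0,-0.53,0,0.31,0,-0.05,0,-0.53,0,0.31,0,-0.04,0,-0.52,0,0.31,0,-0.02,0,-0.53,0,0.31,0,-0.01,0,-0.53,0,0.31,0,0.01,0,-0.52,0,0,0,0,0,0,0,0,0,0,0,0,0,0,0,0,0,0,0,0,0,0,0,0,0]'
python3 - <<'E'
from h import *
p=np.load("p.npy");s=r.sense();c,q=np.cos(p[2]),np.sin(p[2]);d=np.array(s["position"])-[p[0],p[1],140]
print("tray frame",c*d[0]+q*d[1],-q*d[0]+c*d[1],d[2],s["contact_force"],s["joint_positions"])
for t in(1.8,1.9):
    b=np.radians(132.88)-t;th=.55*t;B=95.5*np.array([np.cos(b),np.sin(b)]);print(B-16*np.array([np.cos(th),-np.sin(th)])+3*np.array([-np.sin(th),-np.cos(th)]))
w=r.capture("wrist");t=r.capture("top")
for k in("wrist","top"): print(k,[(np.round(x["position"]).tolist(),round(x["conf"],2)) for x in r.spot_in("pearl0_center",k)])
cv2.imwrite("pics/w5.png",np.hstack([cv2.resize(w,(440,330)),cv2.resize(t[100:300,210:420],(346,330))]))
E
```

```text
time: 13.47
position: [533.0, -52.5, 191.9]
tool_rot: [180.0, 59.7, 144.8]
contact_force: [-0.1, 0.3, 4.5]
finger_gap: 0.002
grasp_force: 1.6
tray frame 75.434711361073 0.10488365111888953 51.86615811867381 [-0.0608168   0.3416683   4.54559073] [  4.5708313  -12.12194773 127.58429429 -72.81655832  35.22069051
   2.02085389]
[71.6278586  59.11554456]
[76.60616663 51.20387152]
wrist [([547.0, -64.0, 80.0], 0.7), ([549.0, -72.0, 97.0], 0.66)]
top []
```

View pics/w5.png

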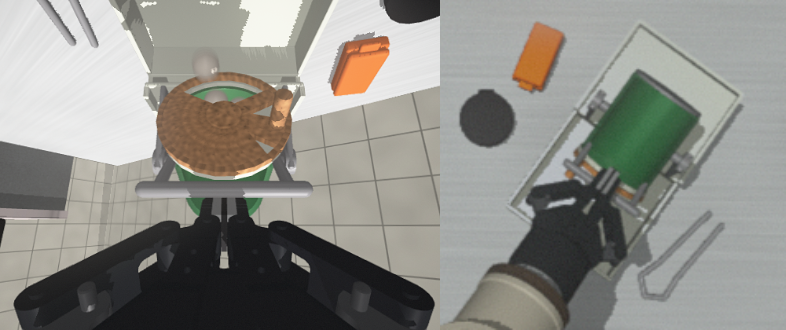

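The jar is at about 1.88 and pearls are coming out: one at (205,65), one in the opening at (215,95). I wait, then look again.

```bash
python3 -m jog '[0,0,0,0,0,0,0,0,0,0,0,0,0,0,0,0,0,0,0,0,0,0,0,0,0,0,0,0,0,0,0,0,0,0,0,0,0,0,0,0,0,0,0,0,0,0,0,0,0,0,0,0,0,0,0,0,0,0,0,0,0,0,0,0,0,0,0,0,0,0,0,0,0,0,0,0,0,0]'
python3 - <<'E'
from h import *
w=r.capture("wrist")
print([(np.round(x["position"]).tolist(),round(x["conf"],2)) for x in r.spot_in("pearl0_center","wrist")])
cv2.imwrite("pics/w6.png",w)
E
```

```text
time: 14.75
position: [532.3, -52.1, 190.7]
tool_rot: [-180.0, 59.7, 144.9]
contact_force: [3.4, -0.6, 2.1]
finger_gap: -0.0
grasp_force: 1.7
[]
```

View pics/w6.png

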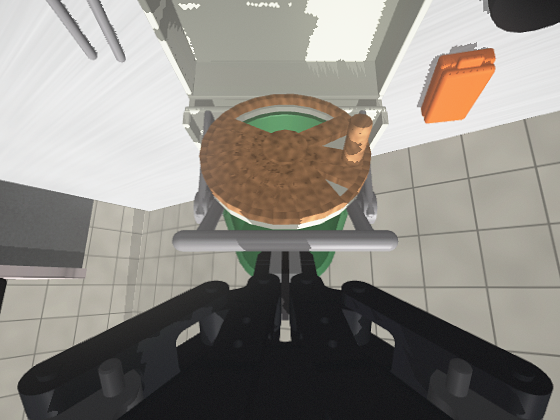

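```bash
python3 -m jog '[-0.3,0,0,0,0,0,-0.3,0,0,0,0,0,0,0,0,0,0,0,0.3,0,0,0,0,0,0.3,0,0,0,0,0,0.1,0,0,0,0,0,0,0,0,0,0,0,0,0,0,0,0,0,0,0,0,0,0,0,0,0,0,0,0,0,0,0,0,0,0,0,0,0,0,0,0,0,0,0,0,0,0,0]'
python3 - <<'E'
from h import *
p=np.load("p.npy");c,q=np.cos(p[2]),np.sin(p[2])
print(r.sense()["joint_positions"])
for k in("scene","top","wrist"):
  r.capture(k)
  for x in r.spot_in("pearl0_center",k):
    d=np.array(x["position"])-[p[0],p[1],0];print(k,np.round([c*d[0]+q*d[1],-q*d[0]+c*d[1],d[2]]),round(x["conf"],2))
E
```

```text
time: 15.93
position: [531.1, -51.3, 188.2]
tool_rot: [-180.0, 59.7, 144.9]
contact_force: [-0.7, -2.0, 3.9]
finger_gap: -0.001
grasp_force: 1.6
[  4.80563304 -11.99087216 128.00632947 -73.60959627  35.24549152
   3.05057317]
top [  86. -177.   15.] 0.55
```

```bash
python3 - <<'E'
from h import *
def pose(t):
    b=np.radians(132.88)-t;th=.55*t;B=95.5*np.array([np.cos(b),np.sin(b)])
    n=np.array([np.cos(th),-np.sin(th)]);z=np.array([-np.sin(th),-np.cos(th)]);return B-16*n+3*z,n,z,th
ts=np.arange(1.9,-.01,-.1)
for a,b in zip(ts,ts[1:]):
    P,n,z,th=pose(a);Q,_,_,th2=pose(b);d=Q-P;print(round(b,2),np.round([d@n/30,d@z/30,-np.degrees(th2-th)/6],2))
p=np.load("p.npy");s=r.sense();c,q=np.cos(p[2]),np.sin(p[2]);d=np.array(s["position"])-[p[0],p[1],140]
d=np.array([c*d[0]+q*d[1],d[2]]);P,n,z,th=pose(1.9);print("to 1.9:",(P-d)@n/30,(P-d)@z/30)
E
```

```text
1.8 [-0.31  0.01  0.53]
1.7 [-0.31  0.03  0.53]
1.6 [-0.31  0.04  0.53]
1.5 [-0.31  0.05  0.53]
1.4 [-0.31  0.07  0.53]
1.3 [-0.31  0.08  0.53]
1.2 [-0.3   0.1   0.53]
1.1 [-0.3   0.11  0.53]
1.0 [-0.3   0.12  0.53]
0.9 [-0.29  0.14  0.53]
0.8 [-0.29  0.15  0.53]
0.7 [-0.28  0.16  0.53]
0.6 [-0.28  0.18  0.53]
0.5 [-0.27  0.19  0.53]
0.4 [-0.26  0.2   0.53]
0.3 [-0.25  0.21  0.53]
0.2 [-0.24  0.23  0.53]
0.1 [-0.24  0.24  0.53]
-0.0 [-0.23  0.25  0.53]
to 1.9: -0.1085768848449775 -0.019451196523939274
```

```bash
python3 -m jog '[-0.1,0,0,0,0,0,-0.31,0,0.01,0,0.53,0,-0.31,0,0.03,0,0.53,0,-0.31,0,0.04,0,0.53,0,-0.31,0,0.05,0,0.53,0,-0.31,0,0.07,0,0.53,0,-0.31,0,0.08,0,0.53,0,-0.3,0,0.1,0,0.53,0,-0.3,0,0.11,0,0.52,0,-0.3,0,0.12,0,0.52,0,-0.29,0,0.14,0,0.52,0,-0.29,0,0.15,0,0.52,0]'
python3 -m jog '[-0.28,0,0.16,0,0.53,0,-0.28,0,0.18,0,0.53,0,-0.27,0,0.19,0,0.53,0,-0.26,0,0.2,0,0.52,0,-0.25,0,0.21,0,0.52,0,-0.24,0,0.23,0,0.52,0,-0.24,0,0.24,0,0.52,0,-0.23,0,0.25,0,0.52,0,-0.3,0,0,0,0,0,-0.3,0,0,0,0,0,0,0,-1,0,0,0,0,0,-1,0,0,0,0,0,-1,0,0,0,0,0,-1,0,0,0,0,0,0,0,0,0,0,0,0,0,0,0,0,0,0,0,0,0]'
cat > chk.py <<'E'
from h import *
p=np.load("p.npy");c,q=np.cos(p[2]),np.sin(p[2])
s=r.sense();print(s["position"],s["tool_rot"],s["joint_positions"])
for k in("scene","top","wrist"):
  im=r.capture(k);cv2.imwrite(f"pics/last_{k}.png",im)
  for n in ("pearl0_center","post_top","mirror","splitter","cleaner"):
   for x in r.spot_in(n,k):
    d=np.array(x["position"])-[p[0],p[1],0];print(k,n,np.round([c*d[0]+q*d[1],-q*d[0]+c*d[1],d[2]]),round(x["conf"],2))
E
python3 chk.py
```

```text
time: 17.23
position: [604.2, -102.4, 238.4]
tool_rot: [179.9, 25.0, 144.9]
contact_force: [0.2, 0.3, -0.2]
finger_gap: 0.001
grasp_force: 0.1
time: 18.65
position: [675.9, -152.9, 325.3]
tool_rot: [-180.0, 0.0, 144.9]
contact_force: [-0.1, 1.4, -1.3]
finger_gap: -0.001
grasp_force: 0.0
[ 675.87381043 -152.86623628  325.29220868] [-1.79990974e+02  4.36548205e-02  1.44930652e+02] [-1.90983605e+01  2.28087120e+01  5.50714305e+01 -2.11579896e-02
  1.02080370e+02 -7.40334438e+01]
scene pearl0_center [151.  -5.  22.] 0.43
scene post_top [-11.   1. 208.] 0.97
scene mirror [  79. -176.   12.] 0.79
scene splitter [ -27. -175.   24.] 0.94
scene cleaner [121. 143.   7.] 0.78
top post_top [  1. -33. 204.] 0.89
top mirror [  87. -176.   15.] 0.62
top mirror [130.  43.  20.] 0.16
top splitter [ -23. -164.   21.] 0.95
top cleaner [149.  39.  25.] 0.29
wrist post_top [-10.   6. 205.] 0.73
wrist mirror [  86. -175.   17.] 0.9
wrist splitter [ -27. -159.   24.] 0.91
wrist cleaner [ 76. 149.  10.] 0.98
```

```bash
python3 -m jog '[1,0,-0.5,0,0,0,1,0,-0.5,0,0,0,1,0,0,0,0,0,1,0,0,0,0,0,1,0,0,0,0,0,1,0,0,0,0,0,1,0,0,0,0,0,1,0,0,0,0,0,0.5,0,0,0,0,0,0,0,0,0,0,0,0,0,0,0,0,0]'
cat > bin.py <<'E'
from h import *
p=np.load("p.npy");s=r.sense();im=r.capture("wrist");cv2.imwrite("pics/w7.png",im)
c,q=np.cos(p[2]),np.sin(p[2]);cal=wcal(s["position"],s["tool_rot"])
for x in r.spot_in("pearl0_center","wrist"):
    d=np.array(x["position"])-[p[0],p[1],0];print(np.round([c*d[0]+q*d[1],-q*d[0]+c*d[1],d[2]]),round(x["conf"],2))
# rectify the plane z=16 of the bin, 2 px per mm
xs,ys=np.meshgrid(np.arange(-10,175,.5),np.arange(-90,90,.5))
m=np.array([proj(cal,tw(p,(a,b,16))) for a,b in zip(xs.ravel(),ys.ravel())],np.float32).reshape(*xs.shape,2)
g=cv2.remap(cv2.cvtColor(im,6),m,None,cv2.INTER_LINEAR);np.save("g.npy",g);cv2.imwrite("pics/rect.png",g)
C=cv2.HoughCircles(cv2.GaussianBlur(g,(5,5),1),cv2.HOUGH_GRADIENT,1,30,param1=30,param2=13,minRadius=18,maxRadius=27)
if C is not None:
  for u in C[0]: print("circle",-10+u[0]/2,-90+u[1]/2,u[2]/2)
small=cv2.resize(g,(37,36),interpolation=cv2.INTER_AREA)
for row in small: print(" ".join(f"{v//3:2d}" for v in row))
E
python3 bin.py
```

```text
time: 20.47
position: [466.9, -6.1, 356.1]
tool_rot: [180.0, 0.1, 145.0]
contact_force: [0.4, -0.5, -0.2]
finger_gap: -0.002
grasp_force: 0.0
[76. -4.  5.] 0.64
[151.   1.  27.] 0.57
circle 125.25 42.75 11.5
circle 148.25 41.75 11.45
circle 150.25 0.75 12.6
circle 149.25 -22.75 11.45
63 72 72 72 72 68 70 68 70 72 71 72 71 68 70 68 71 72 73 72 69 70 68 71 72 72 72 69 71 68 71 72 73 67 66 68 68
43 45 46 48 50 49 46 45 45 46 48 50 51 50 48 47 47 48 50 52 53 50 49 48 49 50 52 54 52 50 50 50 51 61 54 64 68
39 31 31 31 36 36 36 36 37 36 37 36 37 37 38 37 38 37 38 37 37 38 38 38 38 38 38 38 38 38 39 38 38 59 51 54 68
38 31 32 32 47 48 48 48 48 48 48 49 48 48 49 48 49 49 49 49 49 49 50 49 50 50 50 50 50 50 50 50 50 63 51 54 69
38 31 32 34 62 65 65 66 67 67 67 68 67 67 69 65 67 66 65 64 68 66 66 65 64 63 64 65 67 66 63 64 65 68 50 54 70
39 31 32 35 75 75 75 75 75 75 75 75 75 75 75 75 75 75 75 75 75 75 75 75 75 75 75 75 75 75 76 76 76 71 50 55 69
40 32 32 35 75 75 75 75 75 75 75 75 75 75 75 75 75 75 75 75 75 75 75 75 75 75 75 75 75 75 75 75 76 71 50 54 69
38 31 32 34 74 75 75 75 75 75 75 75 75
[... 2480 characters left out ...]
0 69 74 75 75 75 75 75 73 46 60 68
40 33 33 35 47 48 48 54 75 75 75 75 75 75 75 75 75 75 75 75 73 52 50 50 50 50 64 75 75 75 75 75 75 73 46 58 67
39 32 33 35 48 48 47 60 75 75 75 75 75 75 73 70 72 73 75 75 70 53 49 50 50 50 58 75 75 75 75 75 75 74 46 56 68
39 33 33 35 47 48 50 72 75 75 75 75 75 66 50 49 49 51 54 64 60 49 49 49 50 50 61 75 75 75 75 75 75 74 46 55 69
40 33 33 35 46 46 60 72 72 72 72 71 69 50 48 48 48 48 47 48 47 48 49 48 48 48 50 68 73 74 74 73 73 72 45 57 69
39 32 32 33 35 36 38 38 39 39 40 38 34 32 32 32 32 33 33 33 33 33 32 33 33 33 33 40 40 40 41 41 42 64 45 57 68
44 55 67 67 64 63 63 63 64 65 46 43 43 43 43 43 45 45 44 43 43 43 44 45 45 43 43 49 54 64 66 66 63 67 50 67 67
```

Four circles of the right size lie on the bin floor, at tray (125,43), (148,42), (150,1) and (149,-23). Before handing in, I check the dial angle from its colour profile.

```bash
python3 - <<'E'
from h import *
p=np.load("p.npy");s=r.sense()
im={"wrist":r.capture("wrist"),"top":r.capture("top")}
cals={"wrist":wcal(s["position"],s["tool_rot"]),"top":r.get_calibration("top")}
for k in im:
  out=[]
  for a in range(-180,180,6):
    u=[proj(cals[k],tw(p,(R*np.cos(np.radians(a)),R*np.sin(np.radians(a)),207))) for R in(28,34,40)]
    ok=[0<=x[0]<559 and 0<=x[1]<419 for x in u]
    v=[int(im[k][int(x[1]),int(x[0]),2])-int(im[k][int(x[1]),int(x[0]),0]) for x,o in zip(u,ok) if o]
    out.append(f"{a}:{int(np.median(v)) if v else None}")
  print(k," ".join(out))
E
```

```text
wrist -180:-2 -174:-2 -168:-3 -162:-2 -156:-2 -150:-3 -144:-3 -138:-2 -132:-2 -126:-2 -120:-3 -114:-2 -108:-2 -102:-2 -96:-3 -90:-1 -84:-2 -78:-5 -72:-3 -66:-4 -60:-2 -54:-2 -48:-3 -42:-2 -36:0 -30:-2 -24:-2 -18:0 -12:-2 -6:1 0:0 6:0 12:-1 18:-2 24:-1 30:0 36:1 42:-2 48:-1 54:-2 60:-2 66:-1 72:-1 78:-1 84:-2 90:-3 96:-2 102:-1 108:0 114:-2 120:-1 126:-1 132:-1 138:-3 144:-1 150:-3 156:-3 162:-4 168:-2 174:-3
top -180:86 -174:85 -168:83 -162:86 -156:83 -150:83 -144:35 -138:2 -132:83 -126:81 -120:51 -114:44 -108:57 -102:28 -96:56 -90:0 -84:-1 -78:-1 -72:-1 -66:72 -60:83 -54:81 -48:74 -42:13 -36:13 -30:13 -24:14 -18:15 -12:17 -6:17 0:16 6:17 12:17 18:16 24:16 30:16 36:16 42:16 48:15 54:17 60:15 66:17 72:16 78:15 84:15 90:38 96:83 102:83 108:80 114:77 120:85 126:84 132:85 138:80 144:83 150:80 156:83 162:85 168:77 174:79
```

```bash
python3 - <<'E'
from h import *
p=np.load("p.npy")
W3=np.load("w3.npy");b=cv2.imread("pics/w3.png");full=np.zeros((420,560,3),np.uint8);full[60:190,204:374]=cv2.resize(b,(170,130),interpolation=cv2.INTER_AREA)
S={"before":(full,wcal(W3[:3],W3[3:])),"top_after":(cv2.imread("pics/last_top.png"),r.get_calibration("top")),"scene_after":(cv2.imread("pics/last_scene.png"),r.get_calibration("scene")),"wrist_after":(cv2.imread("pics/last_wrist.png"),wcal([675.87,-152.87,325.29],[-179.99,.0437,144.93]))}
for k,(im,c) in S.items():
  out=[]
  for a in range(-150,130,4):
    v=[]
    for R in(30,35,40):
      x=proj(c,tw(p,(R*np.cos(np.radians(a)),R*np.sin(np.radians(a)),207))).astype(int)
      if 0<=x[0]<560 and 0<=x[1]<420: q=im[x[1],x[0]].astype(int);v.append(q[2]-q[0])
    out.append("?" if not v else "#" if np.median(v)>45 else ".")
  print(f"{k:12s}","".join(out))
print(" "*12,"".join("|" if a in(-50,-2,2,50) else " " for a in range(-150,130,4)))
E
```

```text
before       ###...#########......######.......................####################
top_after    .....#####...#.......######...........................................
scene_after  #####..########.....######........................####################
wrist_after  ###..#########......######.........................###################
                                      |           ||           |
```

The dial profile is the same before and after tipping, so the opening is still centred on the window. I hand in.

```bash
python3 -c "
from bench import r
print(r.close_job())"
```

```text
the job is handed in; nothing more can be done
None
```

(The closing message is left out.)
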